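# Hang the two shell mills on their slanted display arms

### The arm

A 6-joint arm with a two-finger parallel gripper is mounted at the origin on the work surface. World frame = base frame: x ahead of the robot, y to its left, z up, the work surface at z = 0. Lengths are in m, angles in rad, forces in N, time in s.
With the tool pointing down it reaches from about 0.35 to 0.925 m from the base axis. Payload 6.4 kg.
Tool frame: the origin (TCP) lies midway between the tips of the shut fingers; the grasp point (between the pads) lies 19 mm behind it; z points along the fingers, y is the direction in which the jaws open and shut (so a half turn about z gives the same grasp; the last joint's range is limited). The gripper opens to 94 mm and grips with 3 to 60 N. Pads are 16 mm wide; open, the fingers measure 119 mm over their backs; the gripper's body (75 mm by 177 mm) begins 78 mm behind the grasp point.
Start: joints at [-1.424, 0.245, 1.558, -0, 1.339, -0.174], TCP at [0.205, -0.617, 0.205] pointing down, gripper open.
Joint ranges: [-3.13, 3.13], [-1.02, 2.26], [0.13, 2.54], [-0.95, 4.09], [0.21, 2.88], [-2.74, 2.74]. Speed limits (rad/s): [2.57, 2.57, 3.14, 3.14, 3.14, 3.14].

### API

Orientations are given as a unit quaternion [w, x, y, z].
In Python, from cell import telemetry, imaging, arm gives the robot as it stands.
- The arm moves only by the tool apply_moves, never from a script. Its argument "moves" is a list of rows, each a list of 7 numbers: the shift along the tool's x, y, z scaled (see below), then the turn, a rotation vector about the tool's x, y, z scaled (see below), then the opening, from -1 (shut) to 1 (fully open), so that 0 is half open. A call has exactly 10 rows; each row shifts and turns the commanded pose from where the row before left it, along the tool's axes as they then stand; what a row does not reach is not made up. The controller multiplies each number of a shift by 0.06 m and each number of a turn by 0.12 rad. A row lasts 1/8 s, in which the tool goes at most 62.5 mm and 10.7 degrees, less where a joint would pass 70% of its speed; a pose out of reach is approached as far as the arm can. A call with a number of a shift or a turn outside -1 to 1 is refused whole. A call with a gripper value outside its range is refused whole. The fingers move at their own pace and stop on an object; the grip force is fixed at half the most. Time passes only in rows, so rows that do not move let the fingers close, or fill a call up. It gives the time, the measured TCP pose, the force and the opening at its end, in the units of the state.
- telemetry.get_state(): the state, without advancing time (a new reading comes with each control period).
- imaging.read_camera(name): name is "scene" or "side" or "wrist"; returns a dict with "color" (384x512x3 uint8, red, green, blue), "vertical_fov" (degrees; the focal length in pixels is half the picture's height over the tangent of half this angle, whatever the lens; pixels are square), "cx", "cy" (the principal point, pixels), "view" (4x4, takes a point from world to camera coordinates); the wrist camera has in their place "T_tool_cam" (4x4, takes a point from camera to tool coordinates, whose origin is the TCP and whose axes are the flange's). Camera axes: x right, y down, z forward; pixel columns grow to the right and rows downward; lengths in m; the calibration is good to about 2 mm. A picture is of the moment at which its call begins: read the wrist's pose just before it. There is no depth.
- arm.finish_job(): hands the job in, once; it reports no verdict.
The state is a dict: "t": time; "joint_pos": joint angles; "joint_velocities": joint speeds; "joint_torque": joint torques, N m; "ee_pos": TCP position; "orientation": TCP orientation; "wrist_force": force on the tool from outside, world axes, zero at the start; "torque": the same for the moment, N m; "grip_width": opening from 0.0 (shut) to 1.0 (fully open).
Only numpy, scipy, OpenCV 4.12 (cv2) and the standard library are available. Lean on these libraries where they do the work, as an engineer would, in place of code of your own. Each camera call takes 0.05 s, during which the arm holds its last target.

### The job

Put the two milling cutters on show: hang the large gold-coloured one on the thick arm with the red collar and the small dark one on the thin arm with the blue collar, each slid fully home so that it sits flat against its collar. Leave the bars, the bottle, the jar and the chuck standing where they are.

Things in the scene. Friction and masses are not known exactly. Their poses are not given: they have to be found in the camera images.
- mill_large: Large shell mill: gold-coloured ring, outer diameter 58 mm, height 30 mm, through bore 27 mm along its own z; loose, 0.17 to 0.52 kg. Starts flat on the table, bore upright; either face may go against the collar. Two bars stand beside it (centres 57 to 67 mm from its own), at any angle round it, 80 to 120 degrees apart. Origin: centre of its underside.
- mill_large_center (a point): Centre of the large mill, 15 mm above its underside on the bore axis
- mill_small: Small shell mill: dark steel ring, outer diameter 46 mm, height 30 mm, through bore 22 mm along its own z; loose, 0.17 to 0.52 kg. Starts flat on the table, bore upright; either face may go against the collar. Two bars stand beside it (centres 57 to 67 mm from its own), at any angle round it, 80 to 120 degrees apart. Origin: centre of its underside.
- mill_small_center (a point): Centre of the small mill, 15 mm above its underside on the bore axis
- stand_thick: Fixed display stand: dark base plate 100 x 90 x 12 mm (x, y, z), centred 12 mm along its own +x; aluminium post 24 x 24 mm, top at 78 mm, centred 32 mm along its own +x; it carries the arm with the red collar, which leans to its own -x. Origin: on the table under the centre of the collar's upper face.
- peg_thick: The thick arm, fixed: round steel peg, diameter 20 mm, length 50 mm (last 7 mm tapered), rising 55 degrees above horizontal. Origin: foot of the peg, centre of the upper face of its red collar (diameter 42 mm, 6 mm thick), 110 mm above the table. Own z runs along the peg up to its free tip. Below the collar an 18 mm rod leads back to the post.
- stand_thin: Fixed display stand: dark base plate 100 x 90 x 12 mm (x, y, z), centred 12 mm along its own +x; aluminium post 24 x 24 mm, top at 78 mm, centred 32 mm along its own +x; it carries the arm with the blue collar, which leans to its own -x. Origin: on the table under the centre of the collar's upper face.
- peg_thin: The thin arm, fixed: round steel peg, diameter 15 mm, length 50 mm (last 7 mm tapered), rising 55 degrees above horizontal. Origin: foot of the peg, centre of the upper face of its blue collar (diameter 38 mm, 6 mm thick), 110 mm above the table. Own z runs along the peg up to its free tip. Below the collar an 18 mm rod leads back to the post.
- bar_steel: Upright bright steel bar offcut, diameter 28 mm, height 55 mm, loose, a bystander. Origin: centre of its underside.
- bar_copper: Upright copper bar offcut, diameter 28 mm, height 50 mm, loose, a bystander. Origin: centre of its underside.
- bar_alu: Upright aluminium bar offcut, diameter 28 mm, height 50 mm, loose, a bystander. Origin: centre of its underside.
- bar_dark: Upright dark steel bar offcut with a green band, diameter 28 mm, height 55 mm, loose, a bystander. Origin: centre of its underside.
- bottle: Upright clear bottle with a blue cap, diameter 64 mm, height 200 mm, loose, a bystander. Origin: centre of its underside.
- jar: Closed amber jar with a green cap, diameter 64 mm, height 100 mm, loose, a bystander. Origin: centre of its underside.
- chuck: Collet chuck standing on its flange: turned steel, 60 mm across at the foot, 44 mm above, 85 mm tall, loose, a bystander. Origin: centre of its underside.
There are look-alikes about, which are no part of the job. What is shaped like the stand_thin but pink is not meant.

How it is judged:
By the outcome, as a careful person would: the job done as asked, in the order asked, and still so for the second after the job is handed in, with the robot touching nothing.
It also fails if it takes over 69 s, if anything falls off the work surface, if the arm or the gripper's body presses on something with over 40 N, if the wrist force passes 120 N, or if a joint passes its speed limit or range.

## Working session

There is one attempt and no reset: what is moved stays moved. The work goes in short steps, Python scripts to look and compute and a tool call to move; the robot and the scene stay as the last step left them, time stands still between calls to the robot, and variables do not carry over. Pictures are saved under pics/ and viewed, and the job is handed in when it is done.

Besides the shell and the picture viewer there is one more tool, called after "Call:" by a JSON object that holds its "name" and its "arguments", one argument or row to a line. apply_moves: Moves the arm, as the interface text tells. Shifts and turns lie within -1 to 1; 1 stands for 0.06 m of shift or 0.12 rad of turn. Its arguments: {"type":"object","properties":{"moves":{"type":"array"}},"required":["moves"]}

```bash
ls; mkdir -p pics; python3 - <<'E'
from cell import telemetry, imaging, arm
import cv2,numpy as np
s=telemetry.get_state(); print(s)
for n in ["scene","side","wrist"]:
    r=imaging.read_camera(n)
    cv2.imwrite(f"pics/{n}0.png",r["color"][:,:,::-1])
    print(n,r["vertical_fov"],r["cx"],r["cy"],r.get("view",r.get("T_tool_cam")), [k for k in r])
E
```

```text
pics
{'t': 0.0, 'joint_pos': array([-1.42412094e+00,  2.45769689e-01,  1.55896380e+00,  2.64175974e-06,
        1.33867909e+00, -1.74103298e-01]), 'joint_velocities': array([-0.00114501,  0.00084839,  0.00075373,  0.0020936 ,  0.00077592,
        0.00045815]), 'joint_torque': array([ 1.24418384e-03, -4.15835166e+01, -3.14603913e+01,  6.85519050e-02,
        3.31756147e-02, -1.45943573e-04]), 'ee_pos': array([ 0.20486773, -0.61626554,  0.20440073]), 'orientation': array([-9.09857736e-04,  9.87164819e-01,  1.59702196e-01,  1.37638308e-05]), 'wrist_force': array([ 0.95503588, -0.86210812,  0.03866195]), 'torque': array([-0.01849014,  0.01733646, -0.00817822]), 'grip_width': 1.0035289029803312}
scene 46.35205818425647 253.1144165000593 192.3852390677245 [[ 0.77011943  0.63750292  0.02249627 -0.40173073]
 [ 0.41488476 -0.47377967 -0.77679048 -0.16630709]
 [-0.48454793  0.60755481 -0.62935718  1.48089262]
 [ 0.          0.          0.          1.        ]] ['color', 'vertical_fov', 'cx', 'cy', 'view']
side 46.67513412032187 257.7005720186474 190.34742187704194 [[-0.75984369 -0.64991143 -0.01589663  0.4071134 ]
 [-0.30602842  0.37915276 -0.87326387  0.26438534]
 [ 0.57357143 -0.65867922 -0.4869882   1.11611464]
 [ 0.          0.          0.          1.        ]] ['color', 'vertical_fov', 'cx', 'cy', 'view']
wrist 64.16102120929426 255.35011591298021 191.21412142393072 [[-6.91650462e-04 -9.72144947e-01 -2.34379444e-01  6.80770908e-02]
 [ 9.99999423e-01 -8.65175991e-04  6.37540572e-04 -5.22029840e-04]
 [-8.22561313e-04 -2.34378868e-01  9.72144984e-01 -1.78843719e-01]
 [ 0.00000000e+00  0.00000000e+00  0.00000000e+00  1.00000000e+00]] ['color', 'vertical_fov', 'cx', 'cy', 'T_tool_cam']
```

View pics/scene0.png

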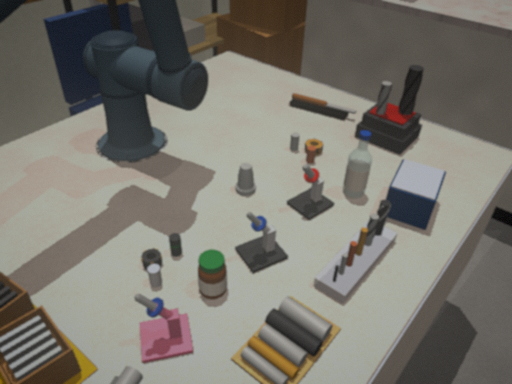

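View pics/side0.png

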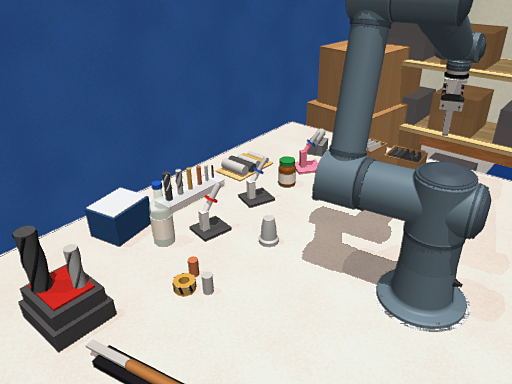

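View pics/wrist0.png

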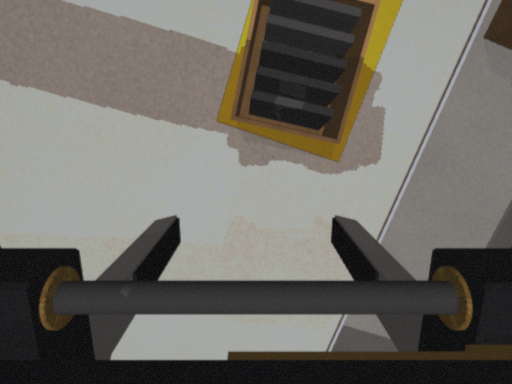

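The scene view shows the gold mill at about (314,147) with bars at (310,157) and (295,141). The dark mill is at about (151,258) with bars at (154,275) and (175,245). The red collar is at (312,176), the blue one at (259,224), and the pink decoy at (165,335). Next I'll zoom in to measure them.

```bash
cat > h.py <<'E'
import numpy as np,cv2
from cell import telemetry, imaging, arm
from scipy.spatial.transform import Rotation as R
def K(r):
    f=r["color"].shape[0]/2/np.tan(np.radians(r["vertical_fov"])/2); return f,r["cx"],r["cy"]
def w2c(r,T=None):
    if "view" in r: return np.array(r["view"])
    return np.linalg.inv(T@np.array(r["T_tool_cam"]))
def toolT(s):
    q=s["orientation"]; T=np.eye(4); T[:3,:3]=R.from_quat([q[1],q[2],q[3],q[0]]).as_matrix(); T[:3,3]=s["ee_pos"]; return T
def ray(r,u,v,T=None):
    f,cx,cy=K(r); V=np.linalg.inv(w2c(r,T)); d=V[:3,:3]@np.array([(u-cx)/f,(v-cy)/f,1]); return V[:3,3],d/np.linalg.norm(d)
def plane(r,u,v,z,T=None):
    o,d=ray(r,u,v,T); return o+d*(z-o[2])/d[2]
def proj(r,p,T=None):
    f,cx,cy=K(r); c=w2c(r,T)@np.append(p,1); return np.array([cx+f*c[0]/c[2],cy+f*c[1]/c[2]])
def tri(rays):
    A=np.zeros((3,3));b=np.zeros(3)
    for o,d in rays:
        P=np.eye(3)-np.outer(d,d);A+=P;b+=P@o
    p=np.linalg.solve(A,b); return p,[np.linalg.norm((np.eye(3)-np.outer(d,d))@(p-o)) for o,d in rays]
E
python3 - <<'E'
import cv2,pickle
from h import *
out={}
def crop(im,x,y,w,h,k): return cv2.resize(im[y:y+h,x:x+w],None,fx=k,fy=k,interpolation=cv2.INTER_CUBIC)
a=cv2.imread("pics/scene0.png");b=cv2.imread("pics/side0.png")
cv2.imwrite("pics/c1.png",crop(a,230,120,130,100,6))
cv2.imwrite("pics/c2.png",crop(a,100,210,200,150,4))
cv2.imwrite("pics/c3.png",crop(b,160,140,130,100,6))
cv2.imwrite("pics/c4.png",crop(b,160,200,130,100,6))
for n in["scene","side"]:
    r=imaging.read_camera(n); pickle.dump(r,open(n+".pkl","wb"))
E
```

```text
(no output)
```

View pics/c1.png

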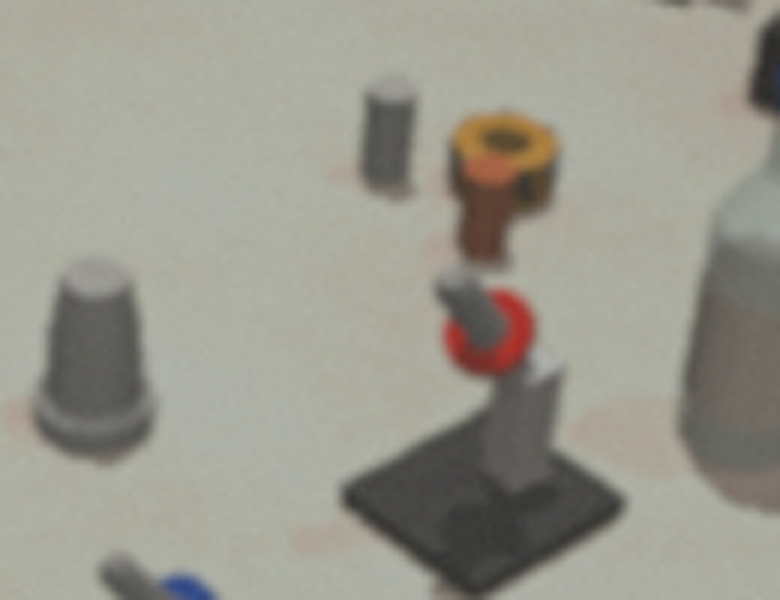

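View pics/c2.png

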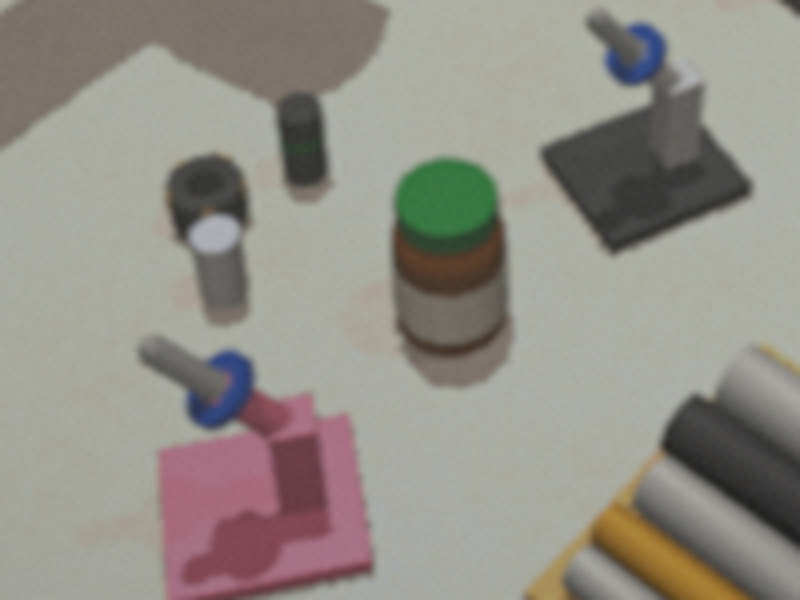

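View pics/c3.png

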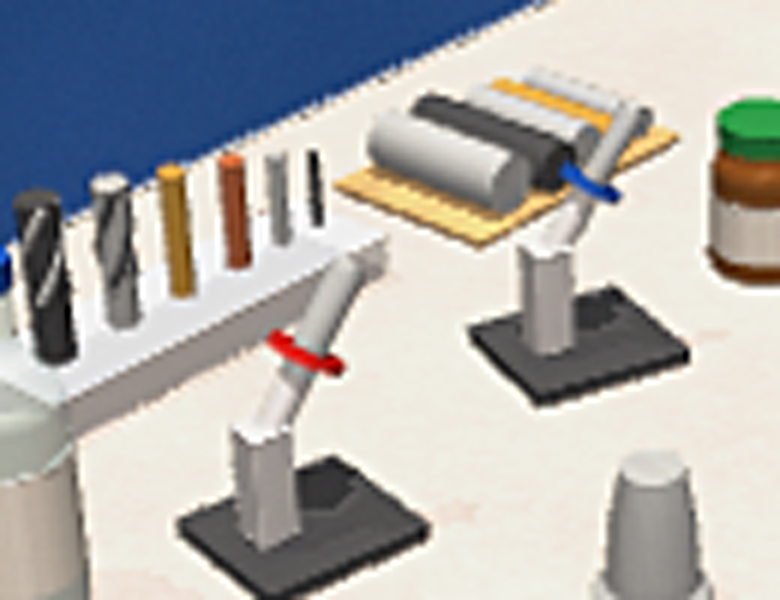

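View pics/c4.png

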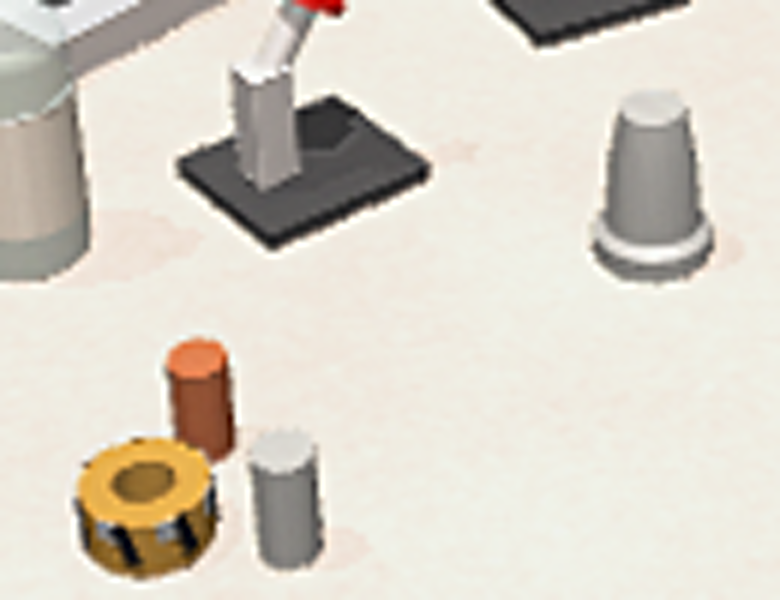

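```bash
python3 - <<'E'
import pickle
from h import *
sc=pickle.load(open("scene.pkl","rb"));sd=pickle.load(open("side.pkl","rb"))
C={'c1':(sc,230,120,6),'c2':(sc,100,210,4),'c3':(sd,160,140,6),'c4':(sd,160,200,6)}
def px(c,u,v):
    r,x,y,k=C[c]; return r,x+(u+.5)/k-.5,y+(v+.5)/k-.5
def T(name,*L):
    p,e=tri([ray(*px(*l)) for l in L]); print(name,p.round(4),np.round(e,4))
T('millL top',('c1',506,141),('c4',145,482))
T('bar1 top',('c1',394,89),('c4',286,452))
T('copper top',('c1',490,167),('c4',198,359))
T('chuck top',('c1',97,278),('c4',653,107))
T('thick tip',('c1',452,278),('c3',369,259))
T('red collar',('c1',490,333),('c3',306,352))
T('thin tip',('c2',598,20),('c3',636,113))
T('blue collar',('c2',637,53),('c3',590,183))
def P(n,c,u,v,z): print(n,plane(*px(c,u,v),z).round(4))
P('millS',"c2",207,187,.03)
P('millL',"c1",506,141,.03);P('millL',"c4",145,482,.03)
P('bar white',"c2",215,234,.05)
P('bar dark',"c2",300,105,.055)
P('jar',"c2",446,197,.1)
for n,c,L in [('thick','c1',[(343,491),(625,503),(475,588)]),('thick','c4',[(180,165),(272,237),(428,168),(330,97)]),('thin','c2',[(541,153),(613,244),(750,186)]),('thin','c3',[(470,330),(542,397),(690,350),(613,288)])]:
    for l in L: P(n+' corner '+c,c,*l,.012)
P('pinktip',"c2",150,350,.15)
P('pinkplate',"c2",170,590,.012)
P('bottle',"c1",745,480,.0)
print(proj(sd,[0.3,-.5,.1]))
E
```

```text
millL top [0.4786 0.3585 0.0278] [0.0004 0.0004]
bar1 top [0.424  0.3265 0.0527] [0.0013 0.0013]
copper top [0.5027 0.3037 0.0487] [0.0002 0.0002]
chuck top [0.4439 0.0582 0.0824] [0.0004 0.0004]
thick tip [0.6145 0.0814 0.15  ] [0.0047 0.0047]
red collar [0.6225 0.1149 0.1071] [0.0002 0.0002]
thin tip [ 0.6242 -0.1453  0.1441] [0.0016 0.0016]
blue collar [ 0.6346 -0.1193  0.1071] [0. 0.]
millS [ 0.4664 -0.3077  0.03  ]
millL [0.4805 0.356  0.03  ]
millL [0.4761 0.3599 0.03  ]
bar white [ 0.513  -0.3385  0.05  ]
bar dark [ 0.4774 -0.2417  0.055 ]
jar [ 0.6239 -0.267   0.1   ]
thick corner c1 [0.5757 0.0806 0.012 ]
thick corner c1 [0.679  0.1595 0.012 ]
thick corner c1 [0.6595 0.0653 0.012 ]
thick corner c4 [0.6681 0.1703 0.012 ]
thick corner c4 [0.5844 0.1845 0.012 ]
thick corner c4 [0.5665 0.0911 0.012 ]
thick corner c4 [0.6546 0.0749 0.012 ]
thin corner c2 [ 0.5844 -0.1465  0.012 ]
thin corner c2 [ 0.6645 -0.1739  0.012 ]
thin corner c2 [ 0.698  -0.0846  0.012 ]
thin corner c3 [ 0.6897 -0.0739  0.012 ]
thin corner c3 [ 0.6072 -0.0438  0.012 ]
thin corner c3 [ 0.5757 -0.1363  0.012 ]
thin corner c3 [ 0.6576 -0.165   0.012 ]
pinktip [ 0.6203 -0.4533  0.15  ]
pinkplate [ 0.6416 -0.4827  0.012 ]
bottle [ 0.707   0.2249 -0.    ]
[400.24789719 160.75417723]
```

```bash
python3 - <<'E'
import pickle
from h import *
sc=pickle.load(open("scene.pkl","rb"));sd=pickle.load(open("side.pkl","rb"))
C={'c1':(sc,230,120,6),'c2':(sc,100,210,4),'c3':(sd,160,140,6),'c4':(sd,160,200,6)}
def px(c,u,v):
    r,x,y,k=C[c]; return r,x+(u+.5)/k-.5,y+(v+.5)/k-.5
def T(name,*L):
    p,e=tri([ray(*px(*l)) for l in L]); print(name,p.round(4),np.round(e,4)); return p
a=[T('a',('c1',343,491),('c4',428,168)),T('b',('c1',625,503),('c4',180,165)),T('c',('c1',475,588),('c4',330,97))]
b=[T('a',('c2',541,153),('c3',690,350)),T('b',('c2',613,244),('c3',613,288)),T('c',('c2',750,186),('c3',470,330))]
b=[T('a',('c2',541,153),('c3',690,350)),T('b',('c2',613,244),('c3',613,288)),T('c',('c2',750,186),('c3',470,330))]
for p in (sd,sc):
  print(np.linalg.inv(p['view'])[:3,3])
E
```

```text
a [0.5722 0.0857 0.0068] [0.0001 0.0001]
b [0.6757 0.1651 0.0063] [0.0007 0.0007]
c [0.6581 0.0702 0.008 ] [0.0012 0.0012]
a [ 0.5812 -0.143   0.007 ] [0.0001 0.0001]
b [ 0.6624 -0.1709  0.0078] [0.0002 0.0002]
c [ 0.6957 -0.0804  0.007 ] [0.0002 0.0002]
a [ 0.5812 -0.143   0.007 ] [0.0001 0.0001]
b [ 0.6624 -0.1709  0.0078] [0.0002 0.0002]
c [ 0.6957 -0.0804  0.007 ] [0.0002 0.0002]
[-0.24991949  0.89950674  0.78088456]
[ 1.09594237 -0.72241183  0.81186209]
```

```bash
cat >> h.py <<'E'
def frame(zdir,ydir):
    z=np.array(zdir,float);z/=np.linalg.norm(z);y=np.array(ydir,float);y-=z*(y@z);y/=np.linalg.norm(y)
    return np.column_stack([np.cross(y,z),y,z])
def down(phi): # tool down with x at angle phi (deg)
    a=np.radians(phi); return frame([0,0,-1],[np.sin(a),-np.cos(a),0])
def plan(p,Rt,n=None,s=None,T0=None):
    T=toolT(s or telemetry.get_state()) if T0 is None else T0
    rv=(R.from_matrix(T[:3,:3].T@Rt)).as_rotvec(); D=np.array(p)-T[:3,3]
    if n is None: n=int(np.ceil(max(np.linalg.norm(rv)/.12,np.linalg.norm(D)/.055,1)))
    w=rv/n; M=sum(T[:3,:3]@R.from_rotvec(k*w).as_matrix() for k in range(n))
    d=np.linalg.solve(M,D); print("rows",n,"shift",(d/.06).round(3),"turn",(w/.12).round(3))
def snap(name,tag):
    s=telemetry.get_state(); r=imaging.read_camera(name); cv2.imwrite(f"pics/{tag}.png",r["color"][:,:,::-1]); 
    import pickle; pickle.dump((r,toolT(s)),open(tag+".pkl","wb")); return r,toolT(s)
E
python3 - <<'E'
from h import *
s=telemetry.get_state(); T=toolT(s)
plan([.44,-.3,.2],T[:3,:3],10)
plan([.45,-.30,.2],down(70),10)
E
```

```text
rows 10 shift [ 0.538 -0.377  0.009] turn [0. 0. 0.]
rows 10 shift [ 0.678 -0.127  0.008] turn [-0.001 -0.    -0.751]
```

Call:
{"name": "apply_moves", "arguments": {
  "moves": [
    [0.68,-0.13,0,0,0,-0.75,1],
    [0.68,-0.13,0,0,0,-0.75,1],
    [0.68,-0.13,0,0,0,-0.75,1],
    [0.68,-0.13,0,0,0,-0.75,1],
    [0.68,-0.13,0,0,0,-0.75,1],
    [0.68,-0.13,0,0,0,-0.75,1],
    [0.68,-0.13,0,0,0,-0.75,1],
    [0.68,-0.13,0,0,0,-0.75,1],
    [0.68,-0.13,0,0,0,-0.75,1],
    [0.68,-0.13,0,0,0,-0.75,1]
  ]
}}

```text
t: 1.5
ee_pos: [0.4504, -0.2973, 0.2054]
orientation: [0.0, 0.819, 0.574, 0.0]
wrist_force: [0.5, -0.1, -0.3]
grip_width: 0.998
```

```bash
python3 - <<'E'
from h import *
r,T=snap("wrist","w1"); print(T.round(4)); s=telemetry.get_state();print(s['t'],s['joint_pos'].round(3))
plan([.56,-.12,.25],down(75),10,s)
E
```

```text
[[ 3.400e-01  9.404e-01  1.000e-04  4.504e-01]
 [ 9.404e-01 -3.400e-01  0.000e+00 -2.973e-01]
 [ 1.000e-04  1.000e-04 -1.000e+00  2.054e-01]
 [ 0.000e+00  0.000e+00  0.000e+00  1.000e+00]]
1.55 [-0.788 -0.017  1.843  0.002  1.317 -0.447]
rows 10 shift [ 0.33   0.086 -0.074] turn [-0.001 -0.002 -0.067]
```

View pics/w1.png

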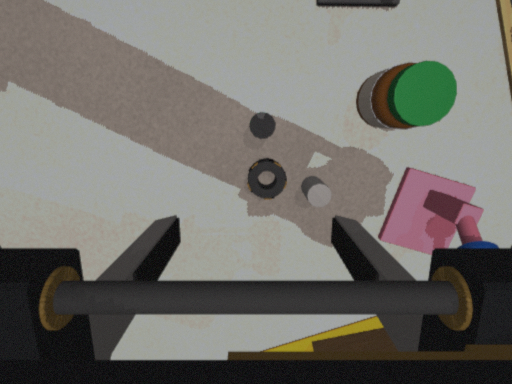

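```bash
python3 - <<'E'
from h import *
import pickle
r,T=pickle.load(open("w1.pkl","rb"))
print('mill',plane(r,267,178,.03,T),'dark',plane(r,262,126,.055,T),'white',plane(r,319,195,.05,T),'jar',plane(r,422,93,.1,T))
plan([.61,-.13,.28],down(72),10)
E
```

```text
mill [ 0.46299322 -0.30325567  0.03      ] dark [ 0.47729814 -0.24397486  0.055     ] white [ 0.51217383 -0.3376403   0.05      ] jar [ 0.61975212 -0.26383562  0.1       ]
rows 10 shift [ 0.343  0.163 -0.124] turn [-0.001 -0.002 -0.023]
```

Call:
{"name": "apply_moves", "arguments": {
  "moves": [
    [0.34,0.16,-0.12,0,0,-0.02,1],
    [0.34,0.16,-0.12,0,0,-0.02,1],
    [0.34,0.16,-0.12,0,0,-0.02,1],
    [0.34,0.16,-0.12,0,0,-0.02,1],
    [0.34,0.16,-0.12,0,0,-0.02,1],
    [0.34,0.16,-0.12,0,0,-0.02,1],
    [0.34,0.16,-0.12,0,0,-0.02,1],
    [0.34,0.16,-0.12,0,0,-0.02,1],
    [0.34,0.16,-0.12,0,0,-0.02,1],
    [0.34,0.16,-0.12,0,0,-0.02,1]
  ]
}}

```text
t: 2.8
ee_pos: [0.6093, -0.1373, 0.2778]
orientation: [0.0, 0.812, 0.583, -0.0]
wrist_force: [0.1, -0.4, 0.3]
grip_width: 0.999
```

```bash
python3 - <<'E'
from h import *
r,T=snap("wrist","w2"); print(T.round(4)); s=telemetry.get_state();print(s['t'],s['joint_pos'].round(3))
plan([.60,.11,.28],down(78),10,s)
E
```

```text
[[ 0.3202  0.9473 -0.      0.6093]
 [ 0.9473 -0.3202 -0.     -0.1373]
 [-0.     -0.     -1.      0.2778]
 [ 0.      0.      0.      1.    ]]
2.85 [-4.000e-01  1.370e-01  1.548e+00  1.000e-03  1.455e+00 -7.600e-02]
rows 10 shift [ 0.39  -0.128 -0.002] turn [ 0.002 -0.001 -0.095]
```

View pics/w2.png

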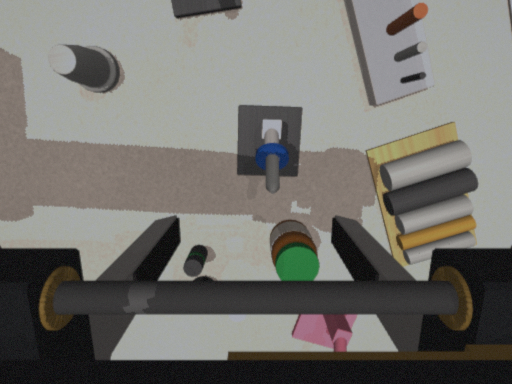

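Call:
{"name": "apply_moves", "arguments": {
  "moves": [
    [0.39,-0.13,0,0,0,-0.09,1],
    [0.39,-0.13,0,0,0,-0.09,1],
    [0.39,-0.13,0,0,0,-0.09,1],
    [0.39,-0.13,0,0,0,-0.09,1],
    [0.39,-0.13,0,0,0,-0.09,1],
    [0.39,-0.13,0,0,0,-0.09,1],
    [0.39,-0.13,0,0,0,-0.09,1],
    [0.39,-0.13,0,0,0,-0.09,1],
    [0.39,-0.13,0,0,0,-0.09,1],
    [0.39,-0.13,0,0,0,-0.09,1]
  ]
}}

```text
t: 4.1
ee_pos: [0.5963, 0.1096, 0.277]
orientation: [-0.0, 0.78, 0.626, -0.0]
wrist_force: [-0.0, 0.3, -0.2]
grip_width: 1.003
```

```bash
python3 - <<'E'
from h import *
r,T=snap("wrist","w3"); print(T.round(4)); s=telemetry.get_state();print(s['t'],s['joint_pos'].round(3))
plan([.478,.356,.15],down(72),10,s)
def up(tag,x,y,w,h,k):
    im=cv2.imread(f"pics/{tag}.png")[y:y+h,x:x+w]; cv2.imwrite(f"pics/{tag}u.png",cv2.resize(im,None,fx=k,fy=k,interpolation=cv2.INTER_CUBIC))
up("w2",222,90,100,110,5); up("w3",190,80,130,130,4)
E
```

```text
[[ 2.157e-01  9.765e-01 -1.100e-03  5.963e-01]
 [ 9.765e-01 -2.157e-01  1.000e-04  1.096e-01]
 [-1.000e-04 -1.100e-03 -1.000e+00  2.770e-01]
 [ 0.000e+00  0.000e+00  0.000e+00  1.000e+00]]
4.15 [-0.002  0.094  1.598  0.002  1.451  0.213]
rows 10 shift [ 0.343 -0.294  0.212] turn [-0.001 -0.001  0.083]
```

View pics/w3.png

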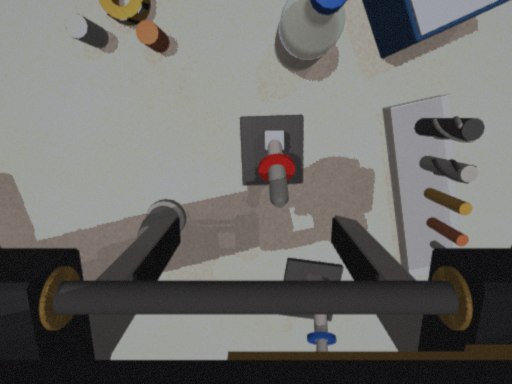

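View pics/w2u.png

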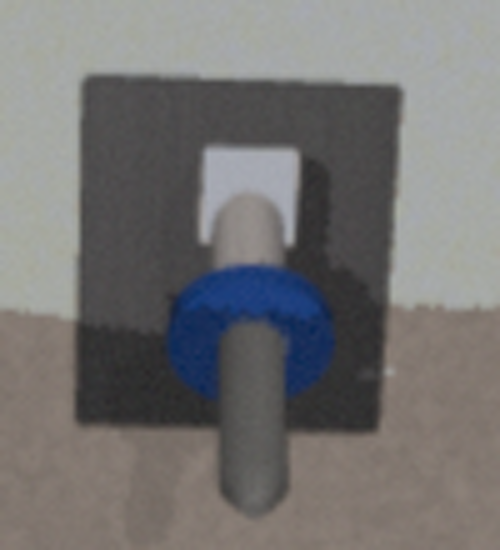

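View pics/w3u.png

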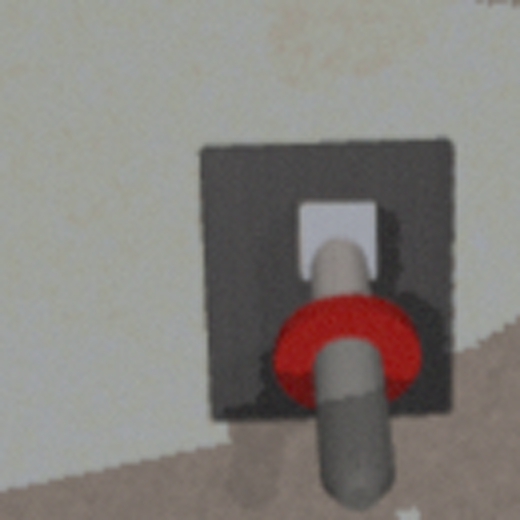

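```bash
python3 - <<'E'
from h import *
import pickle
def run(tag,x0,y0,k,cor,post,col,tip):
    r,T=pickle.load(open(tag+".pkl","rb"))
    P=lambda u,v,z: plane(r,x0+(u+.5)/k-.5,y0+(v+.5)/k-.5,z,T)[:2]
    c=np.array([P(*q,.012) for q in cor]); p=np.array([P(*q,.078) for q in post])
    ctr=c.mean(0); X=(c[0]+c[1]-c[2]-c[3])/2; Y=(c[0]+c[3]-c[1]-c[2])/2
    print(tag,'len',np.linalg.norm(X),np.linalg.norm(Y),'yaw',np.degrees(np.arctan2(X[1],X[0])),np.degrees(np.arctan2(Y[1],Y[0]))-90)
    a=np.arctan2(X[1],X[0]); u=np.array([np.cos(a),np.sin(a)])
    print(' origin plate',ctr-.012*u,'post',p.mean(0)-.032*u, 'post corners len',np.linalg.norm(p[0]-p[1]),'collar',P(*col,.110), 'tip ctr',P(*tip,.110+.05*np.sin(np.radians(55)))+.05*np.cos(np.radians(55))*u)
# corners order: +x+y(left top), +x-y (right top), -x-y, -x+y
run("w2",222,90,5,[(84,76),(401,86),(379,430),(79,424)],[(203,147),(299,148),(295,243),(199,242)],(251,335),(255,497))
run("w3",190,80,4,[(202,147),(453,140),(451,411),(213,419)],[(300,203),(376,202),(377,279),(301,279)],(348,352),(358,487))
E
```

```text
w2 len 0.0984024952859075 0.0886532792998536 yaw 69.60690969474685 69.8281047148906
 origin plate [ 0.63462556 -0.12207529] post [ 0.63429131 -0.12175571] post corners len 0.023110296234635574 collar [ 0.6350655  -0.11980248] tip ctr [ 0.63509454 -0.11923534]
w3 len 0.09766901210989955 0.08821418282529604 yaw 79.18976457041033 79.26689369975088
 origin plate [0.62236218 0.11368752] post [0.62183605 0.11343956] post corners len 0.023000931116515723 collar [0.62275831 0.11630722] tip ctr [0.62225015 0.1165392 ]
```

Call:
{"name": "apply_moves", "arguments": {
  "moves": [
    [0.34,-0.29,0.2,0,0,0.08,1],
    [0.34,-0.29,0.2,0,0,0.08,1],
    [0.34,-0.29,0.2,0,0,0.08,1],
    [0.34,-0.29,0.2,0,0,0.08,1],
    [0.34,-0.29,0.2,0,0,0.08,1],
    [0.34,-0.29,0.2,0,0,0.08,1],
    [0.34,-0.29,0.2,0,0,0.08,1],
    [0.34,-0.29,0.2,0,0,0.08,1],
    [0.34,-0.29,0.2,0,0,0.08,1],
    [0.34,-0.29,0.2,0,0,0.08,1]
  ]
}}

```text
t: 5.4
ee_pos: [0.481, 0.3505, 0.1569]
orientation: [0.0, 0.809, 0.588, -0.0]
wrist_force: [0.3, -0.6, 0.2]
grip_width: 1.001
```

```bash
python3 - <<'E'
from h import *
r,T=snap("wrist","w4"); print(T.round(4)); s=telemetry.get_state();print(s['t'],s['joint_pos'].round(3))
E
```

```text
[[ 3.093e-01  9.510e-01 -5.000e-04  4.810e-01]
 [ 9.510e-01 -3.093e-01 -4.000e-04  3.505e-01]
 [-6.000e-04 -3.000e-04 -1.000e+00  1.569e-01]
 [ 0.000e+00  0.000e+00  0.000e+00  1.000e+00]]
5.45 [0.443 0.169 1.742 0.002 1.234 0.755]
```

View pics/w4.png

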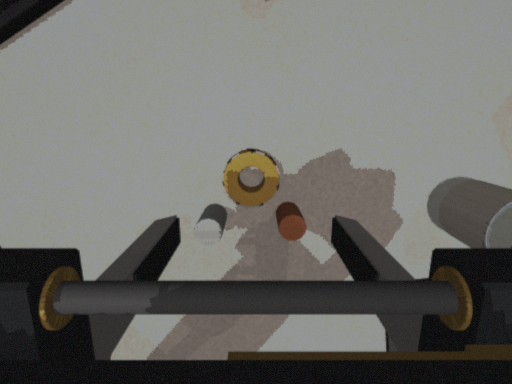

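```bash
python3 - <<'E'
from h import *
import pickle
r,T=pickle.load(open("w4.pkl","rb"))
hsv=cv2.cvtColor(r["color"],cv2.COLOR_RGB2HSV); m=cv2.inRange(hsv,(15,120,80),(35,255,255)); m[:, :200]=0;m[260:]=0
cs,_=cv2.findContours(m,cv2.RETR_EXTERNAL,cv2.CHAIN_APPROX_NONE); c=max(cs,key=cv2.contourArea); (u,v),rad=cv2.minEnclosingCircle(c);print(u,v,rad,cv2.fitEllipse(c))
M=plane(r,u,v,.03,T);A=plane(r,209,231,.055,T);B=plane(r,291,227,.05,T)
for b in(A,B): print(b.round(4),np.linalg.norm((b-M)[:2]),np.degrees(np.arctan2(*(b-M)[1::-1])))
print(M, plane(r,251,178,.03,T))
plan([M[0],M[1],.05],down(72),6)
E
```

```text
250.82000732421875 178.00857543945312 27.565053939819336 ((250.748779296875, 178.32142639160156), (53.210426330566406, 53.86771011352539), 92.8767318725586)
[0.426  0.3269 0.055 ] 0.06250898492497634 -148.47119236801782
[0.5031 0.3041 0.05  ] 0.06032673164565427 -66.76947269999935
[0.47929854 0.35957665 0.03      ] [0.47947521 0.35952838 0.03      ]
rows 6 shift [ 0.02  -0.004  0.291] turn [-0.005  0.002  0.002]
```

```bash
python3 - <<'E'
from h import *
s=telemetry.get_state(); print(s['ee_pos'],s['t'],np.abs(s['joint_velocities']).max())
plan([.4790,.3591,.005],down(72),10)
E
```

```text
[0.47875093 0.35225843 0.1549362 ] 5.45 0.08448220238956491
rows 10 shift [ 0.011 -0.003  0.25 ] turn [-0.003  0.001  0.001]
```

```bash
cat > ml.py <<'E'
from h import *
def mill(tag):
    r,T=snap("wrist",tag)
    hsv=cv2.cvtColor(r["color"],cv2.COLOR_RGB2HSV); m=cv2.inRange(hsv,(15,120,80),(35,255,255)); m[:, :190]=0;m[:,330:]=0;m[275:]=0
    cs,_=cv2.findContours(m,cv2.RETR_EXTERNAL,cv2.CHAIN_APPROX_NONE); c=max(cs,key=cv2.contourArea); (u,v),rad=cv2.minEnclosingCircle(c)
    print(T[:3,3],u,v,rad,plane(r,u,v,.03,T))
E
python3 -c "
from ml import *
mill('w5')"
```

```text
[0.47875093 0.35225843 0.1549362 ] 253.9572296142578 179.17311096191406 27.66350555419922 [0.47934907 0.3596226  0.03      ]
```

Call:
{"name": "apply_moves", "arguments": {
  "moves": [
    [0.02,0,0.4,0,0,0,1],
    [0.02,0,0.4,0,0,0,1],
    [0.02,0,0.4,0,0,0,1],
    [0.02,0,0.4,0,0,0,1],
    [0.02,0,0.4,0,0,0,1],
    [0.02,0,0.3,0,0,0,1],
    [0,0,0.18,0,0,0,1],
    [0,0,0,0,0,0,1],
    [0,0,0,0,0,0,1],
    [0,0,0,0,0,0,1]
  ]
}}

```text
t: 6.75
ee_pos: [0.485, 0.3572, 0.0096]
orientation: [0.0, 0.809, 0.588, 0.001]
wrist_force: [0.4, -0.4, -0.9]
grip_width: 0.998
```

```bash
python3 - <<'E'
from h import *
r,T=snap("wrist","w6"); print(T[:3,3]); plan([.479,.3594,.005],down(72),1)
E
```

```text
[0.48495563 0.3572182  0.00959861]
rows 1 shift [ 0.005 -0.104  0.075] turn [ 0.009 -0.008  0.002]
```

View pics/w6.png

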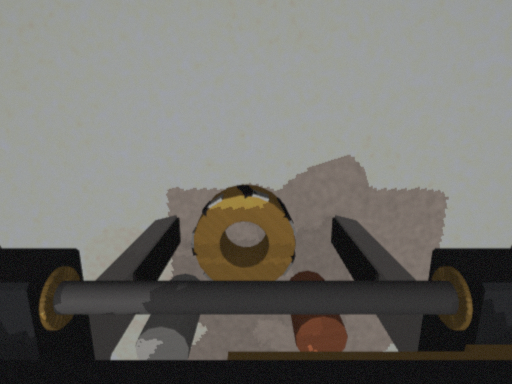

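Call:
{"name": "apply_moves", "arguments": {
  "moves": [
    [0,-0.1,0.07,0,0,0,1],
    [0,0,0,0,0,0,1],
    [0,0,0,0,0,0,1],
    [0,0,0,0,0,0,-1],
    [0,0,0,0,0,0,-1],
    [0,0,0,0,0,0,-1],
    [0,0,0,0,0,0,-1],
    [0,0,0,0,0,0,-1],
    [0,0,0,0,0,0,-1],
    [0,0,0,0,0,0,-1]
  ]
}}

```text
t: 8.05
ee_pos: [0.4787, 0.3588, 0.0045]
orientation: [0.0, 0.809, 0.588, 0.0]
wrist_force: [0.5, 0.0, 0.4]
grip_width: 0.615
```

```bash
python3 - <<'E'
from h import *
s=telemetry.get_state();T=toolT(s); print(T[:3,3],s['grip_width']*94,s['wrist_force'])
E
```

```text
[0.4786726  0.35876702 0.00448039] 57.765024554041126 [0.52326833 0.02618062 0.39809244]
```

```bash
python3 - <<'E'
from h import *
T=toolT(telemetry.get_state());T[2,3]=.2
plan([.56,.04,.23],down(79.3),10,T0=T)
E
```

```text
rows 10 shift [-0.48   0.266 -0.05 ] turn [ 0.    -0.    -0.106]
```

Call:
{"name": "apply_moves", "arguments": {
  "moves": [
    [0,0,-0.2,0,0,0,-1],
    [0,0,-0.5,0,0,0,-1],
    [0,0,-0.5,0,0,0,-1],
    [0,0,-0.6,0,0,0,-1],
    [0,0,-0.6,0,0,0,-1],
    [0,0,-0.6,0,0,0,-1],
    [0,0,-0.3,0,0,0,-1],
    [0,0,0,0,0,0,-1],
    [0,0,0,0,0,0,-1],
    [0,0,0,0,0,0,-1]
  ]
}}

```text
t: 9.3
ee_pos: [0.4777, 0.3583, 0.2004]
orientation: [-0.0, 0.809, 0.588, -0.002]
wrist_force: [-0.1, 0.4, -3.8]
grip_width: 0.619
```

```bash
python3 - <<'E'
from h import *
r,T=snap("wrist","w7"); s=telemetry.get_state();print(T[:3,3],s['grip_width']*94,s['wrist_force'])
plan([.56,.04,.23],down(79.3),10)
E
```

```text
[0.4776708  0.35827551 0.20040359] 57.71336601242376 [ 0.47137692  1.10067227 -4.62299364]
rows 10 shift [-0.479  0.267 -0.049] turn [-0.002  0.002 -0.106]
```

View pics/w7.png

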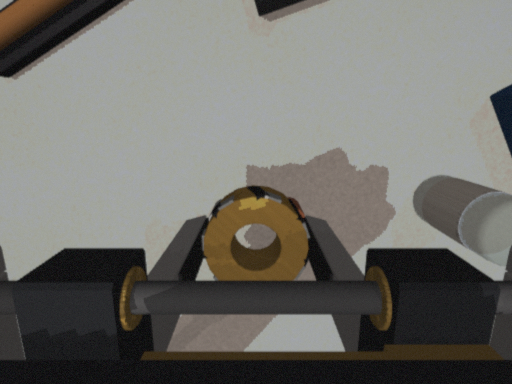

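```bash
python3 - <<'E'
from h import *
import pickle
r,T=pickle.load(open("w7.pkl","rb"))
f,cx,cy=K(r);C=np.array(r["T_tool_cam"])
def tp(u,v,z):
    d=C[:3,:3]@[(u-cx)/f,(v-cy)/f,1]; return C[:3,3]+d*(z-C[2,3])/d[2]
for p in [(256,247),(256,223),(256,271),(231,247),(281,247),(204,240),(308,240)]: print(p,tp(*p,-.0255).round(4))
im=cv2.imread("pics/w7.png")[180:310,190:320];cv2.imwrite("pics/w7u.png",cv2.resize(im,None,fx=4,fy=4,interpolation=cv2.INTER_CUBIC))
E
```

```text
(256, 247) [ 0.0003  0.0004 -0.0255]
(256, 223) [ 0.014   0.0004 -0.0255]
(256, 271) [-0.0139  0.0004 -0.0255]
(231, 247) [ 0.0003 -0.0131 -0.0255]
(281, 247) [ 0.0003  0.0139 -0.0255]
(204, 240) [ 0.0044 -0.0275 -0.0255]
(308, 240) [ 0.0043  0.0283 -0.0255]
```

View pics/w7u.png

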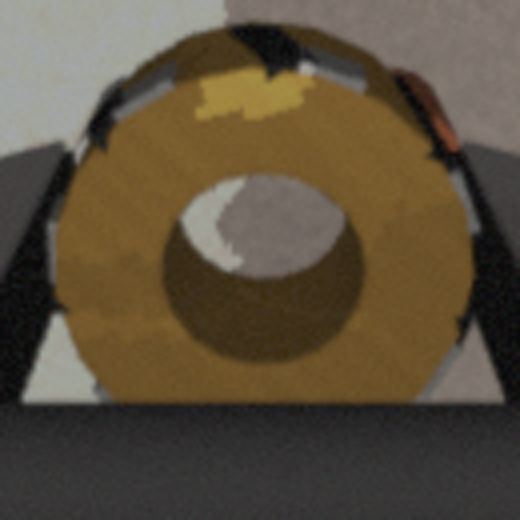

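Call:
{"name": "apply_moves", "arguments": {
  "moves": [
    [-0.48,0.27,-0.05,0,0,-0.1,-1],
    [-0.48,0.27,-0.05,0,0,-0.1,-1],
    [-0.48,0.27,-0.05,0,0,-0.1,-1],
    [-0.48,0.27,-0.05,0,0,-0.1,-1],
    [-0.48,0.27,-0.05,0,0,-0.1,-1],
    [-0.48,0.27,-0.05,0,0,-0.1,-1],
    [-0.48,0.27,-0.05,0,0,-0.1,-1],
    [-0.48,0.27,-0.05,0,0,-0.1,-1],
    [-0.48,0.27,-0.05,0,0,-0.1,-1],
    [-0.48,0.27,-0.05,0,0,-0.1,-1]
  ]
}}

```text
t: 10.6
ee_pos: [0.561, 0.0379, 0.2317]
orientation: [-0.0, 0.772, 0.635, -0.0]
wrist_force: [-0.3, -0.1, -3.6]
grip_width: 0.617
```

```bash
cat >> h.py <<'E'
COL={'thick':(np.array([.6222,.1142,.110]),79.3),'thin':(np.array([.6346,-.1212,.110]),69.9)}
def pegpose(n,d,off=0.0,lift=0.0): # TCP pose; d=underside of mill distance from collar, off = mill centre in tool x, 4.5mm underside ahead of TCP
    c,yaw=COL[n];a=np.radians(yaw);u=np.array([np.cos(a),np.sin(a),0]);e=np.radians(55)
    ax=-np.cos(e)*u+np.sin(e)*np.array([0,0,1])
    Rt=frame(-ax,[np.sin(a),-np.cos(a),0])
    return c+ax*d-Rt[:,0]*off, Rt
E
python3 - <<'E'
from h import *
p,Rt=pegpose('thick',.0745,.0009);print(p,Rt.round(3)); plan(p,Rt,10); s=telemetry.get_state();print(s['ee_pos'],s['joint_pos'].round(3))
E
```

```text
[0.61412932 0.07148712 0.17051061] [[ 0.152  0.983  0.106]
 [ 0.805 -0.186  0.564]
 [ 0.574 -0.    -0.819]]
rows 10 shift [0.042 0.077 0.119] turn [ 0.001  0.509 -0.006]
[0.56096879 0.03791338 0.23174376] [-0.134  0.019  1.758  0.     1.365  0.06 ]
```

Call:
{"name": "apply_moves", "arguments": {
  "moves": [
    [0,0,0,0,0.51,0,-1],
    [0,0,0,0,0.51,0,-1],
    [0,0,0,0,0.51,0,-1],
    [0,0,0,0,0.51,0,-1],
    [0,0,0,0,0.51,0,-1],
    [0,0,0,0,0.51,0,-1],
    [0,0,0,0,0.51,0,-1],
    [0,0,0,0,0.51,0,-1],
    [0,0,0,0,0.51,0,-1],
    [0,0,0,0,0.51,0,-1]
  ]
}}

```text
t: 11.85
ee_pos: [0.5608, 0.0387, 0.2316]
orientation: [-0.192, 0.736, 0.606, 0.233]
wrist_force: [1.0, -0.5, -4.1]
grip_width: 0.616
```

```bash
python3 - <<'E'
from h import *
p,Rt=pegpose('thick',.0745,.0005); s=telemetry.get_state();print(s['ee_pos'],s['joint_pos'].round(3)); plan(p,Rt,6); 
E
```

```text
[0.5607888  0.03865802 0.23164584] [-0.43   0.019  1.854  0.598  1.456 -0.364]
rows 6 shift [-0.     0.128  0.207] turn [ 0.005 -0.002 -0.009]
```

Call:
{"name": "apply_moves", "arguments": {
  "moves": [
    [0,0.2,0.1,0,0,-0.01,-1],
    [0,0.2,0.1,0,0,-0.01,-1],
    [0,0.2,0.2,0,0,-0.01,-1],
    [0,0.17,0.2,0,0,-0.01,-1],
    [0,0,0.2,0,0,-0.01,-1],
    [0,0,0.2,0,0,0,-1],
    [0,0,0.2,0,0,0,-1],
    [0,0,0,0,0,0,-1],
    [0,0,0,0,0,0,-1],
    [0,0,0,0,0,0,-1]
  ]
}}

```text
t: 13.1
ee_pos: [0.6147, 0.0704, 0.1742]
orientation: [-0.19, 0.735, 0.608, 0.234]
wrist_force: [-0.6, 0.2, -3.8]
grip_width: 0.612
```

```bash
python3 - <<'E'
from h import *
p,Rt=pegpose('thick',.0745,.0005); s=telemetry.get_state();print(s['ee_pos'],s['wrist_force'],s['joint_pos'].round(3)); plan(p,Rt,1); 
r,T=snap("wrist","w8"); sc,_=snap("scene","s8"); sd,_=snap("side","d8")
a=cv2.imread("pics/s8.png")[120:220,250:380];b=cv2.imread("pics/d8.png")[140:240,160:290]
cv2.imwrite("pics/s8u.png",np.vstack([cv2.resize(x,None,fx=3,fy=3,interpolation=cv2.INTER_CUBIC) for x in(a,b)]))
E
```

```text
[0.61474221 0.07036307 0.17421253] [-0.63312046  0.21612572 -3.8329229 ] [-0.341  0.193  1.776  0.626  1.327 -0.357]
rows 1 shift [-0.015 -0.014  0.06 ] turn [ 0.045 -0.008  0.004]
```

View pics/w8.png

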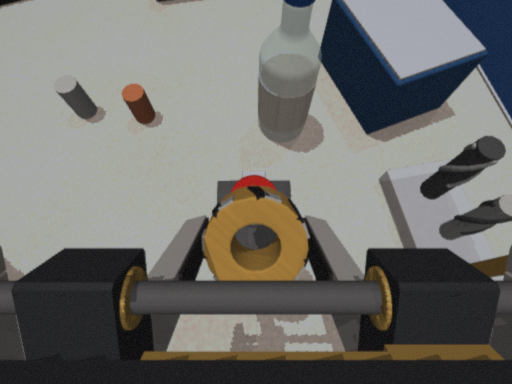

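View pics/s8u.png

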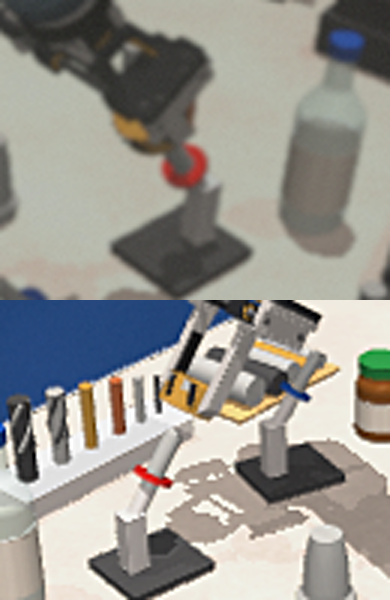

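```bash
python3 - <<'E'
from h import *
import pickle
r,T=pickle.load(open("w8.pkl","rb"))
c,yaw=COL['thick'];p0,Rt=pegpose('thick',0);ax=-Rt[:,2]
for d in(0,.043,.05): print(d,proj(r,c+ax*d,T), proj(r,c+ax*d+Rt[:,1]*.010,T),proj(r,c+ax*d+Rt[:,0]*.010,T))
im=cv2.imread("pics/w8.png")[160:290,190:320];cv2.imwrite("pics/w8u.png",cv2.convertScaleAbs(cv2.resize(im,None,fx=5,fy=5,interpolation=cv2.INTER_CUBIC),alpha=1.5))
E
```

```text
0 [253.58801788 198.36137588] [265.11990852 198.34556802] [253.57548703 187.11190405]
0.043 [253.63283389 213.48987935] [267.31849013 213.466901  ] [253.61841157 200.27665748]
0.05 [253.64176407 216.50443347] [267.7565635  216.47986771] [253.62698195 202.90515119]
```

View pics/w8u.png

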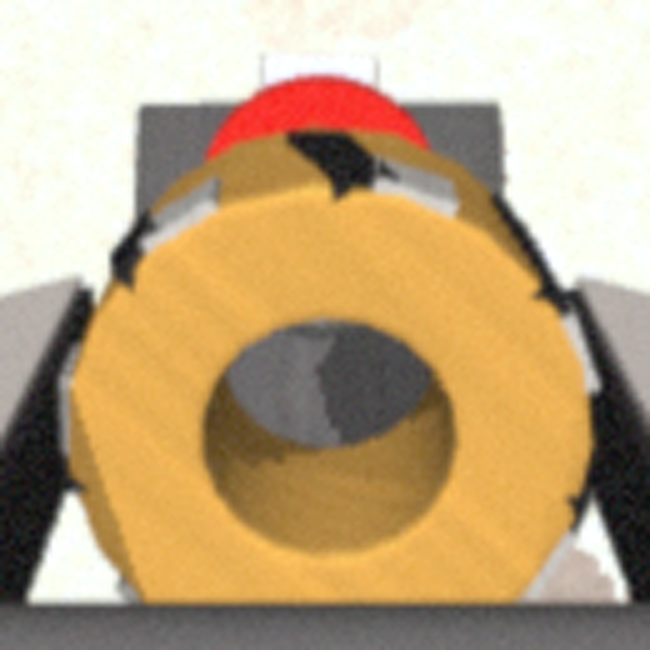

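Call:
{"name": "apply_moves", "arguments": {
  "moves": [
    [-0.015,-0.01,0.1,0.04,0,0,-1],
    [0,0,0.1,0,0,0,-1],
    [0,0,0.1,0,0,0,-1],
    [0,0,0.1,0,0,0,-1],
    [0,0,0.1,0,0,0,-1],
    [0,0,0.1,0,0,0,-1],
    [0,0,0.05,0,0,0,-1],
    [0,0,0,0,0,0,-1],
    [0,0,0,0,0,0,-1],
    [0,0,0,0,0,0,-1]
  ]
}}

```text
t: 14.5
ee_pos: [0.618, 0.092, 0.1414]
orientation: [-0.192, 0.734, 0.609, 0.232]
wrist_force: [-0.4, -0.5, -4.2]
grip_width: 0.615
```

```bash
python3 - <<'E'
from h import *
p,Rt=pegpose('thick',.0045,.0004); s=telemetry.get_state();print(s['ee_pos'],s['wrist_force'],s['torque']); plan(p,Rt,1); 
r,T=snap("wrist","w9")
im=cv2.imread("pics/w9.png")[160:290,190:320];cv2.imwrite("pics/w9u.png",cv2.convertScaleAbs(cv2.resize(im,None,fx=4,fy=4,interpolation=cv2.INTER_CUBIC),alpha=1.5))
E
```

```text
[0.61798797 0.09197506 0.14136428] [-0.40097202 -0.5299239  -4.24121938] [-0.62124941  0.05261203  0.00866077]
rows 1 shift [0.002 0.    0.569] turn [-0.001 -0.009  0.002]
```

View pics/w9u.png

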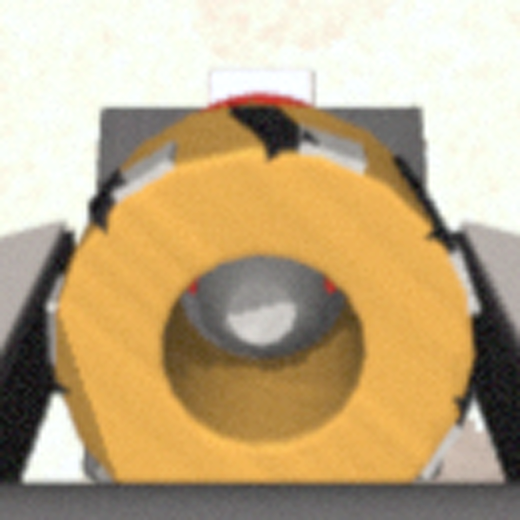

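Call:
{"name": "apply_moves", "arguments": {
  "moves": [
    [0,0,0.1,0,0,0,-1],
    [0,0,0.1,0,0,0,-1],
    [0,0,0.1,0,0,0,-1],
    [0,0,0.1,0,0,0,-1],
    [0,0,0.08,0,0,0,-1],
    [0,0,0.04,0,0,0,-1],
    [0,0,0.02,0,0,0,-1],
    [0,0,0,0,0,0,-1],
    [0,0,0,0,0,0,-1],
    [0,0,0,0,0,0,-1]
  ]
}}

```text
t: 15.8
ee_pos: [0.6214, 0.1103, 0.1148]
orientation: [-0.192, 0.734, 0.609, 0.232]
wrist_force: [0.1, 0.6, -3.9]
grip_width: 0.618
```

```bash
python3 - <<'E'
from h import *
p,Rt=pegpose('thick',.0045,.0004); s=telemetry.get_state();print(s['ee_pos'],s['wrist_force'],s['torque']); plan(p,Rt,1); 
r,T=snap("wrist","w10"); sd,_=snap("side","d10")
im=cv2.imread("pics/w10.png")[160:290,190:320];b=cv2.imread("pics/d10.png")[130:260,160:290]
cv2.imwrite("pics/w10u.png",np.hstack([cv2.resize(x,None,fx=3,fy=3,interpolation=cv2.INTER_CUBIC) for x in (im,b)]))
E
```

```text
[0.62135538 0.11033932 0.11476866] [ 0.11352342  0.58443727 -3.92751929] [-0.62208696  0.03829109  0.00454669]
rows 1 shift [0.002 0.002 0.028] turn [-0.003 -0.009  0.001]
```

View pics/w10u.png

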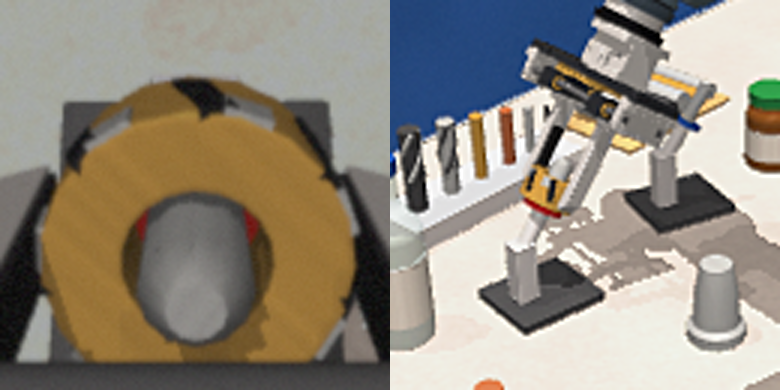

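Call:
{"name": "apply_moves", "arguments": {
  "moves": [
    [0,0,0.01,0,0,0,-1],
    [0,0,0.01,0,0,0,-1],
    [0,0,0.01,0,0,0,-1],
    [0,0,0.01,0,0,0,-1],
    [0,0,0,0,0,0,-1],
    [0,0,0,0,0,0,-1],
    [0,0,0,0,0,0,-1],
    [0,0,0,0,0,0,-1],
    [0,0,0,0,0,0,-1],
    [0,0,0,0,0,0,-1]
  ]
}}

```text
t: 17.15
ee_pos: [0.6214, 0.1109, 0.1139]
orientation: [-0.192, 0.734, 0.609, 0.231]
wrist_force: [-7.2, -6.6, 5.4]
grip_width: 0.614
```

```bash
python3 - <<'E'
from h import *
p,Rt=pegpose('thick',.0045,.0004); s=telemetry.get_state();print(s['ee_pos'],s['wrist_force'],s['torque']); plan(p,Rt,1); 
E
```

```text
[0.62143713 0.1109399  0.11393842] [-7.22158856 -6.57955633  5.41336901] [-0.64582739  1.0780032   0.55884731]
rows 1 shift [0.001 0.002 0.011] turn [-0.012 -0.005  0.009]
```

Call:
{"name": "apply_moves", "arguments": {
  "moves": [
    [0,0,0,0,0,0,0.5],
    [0,0,0,0,0,0,0.8],
    [0,0,0,0,0,0,0.8],
    [0,0,0,0,0,0,0.8],
    [0,0,0,0,0,0,0.8],
    [0,0,-0.1,0,0,0,0.8],
    [0,0,-0.2,0,0,0,0.8],
    [0,0,-0.3,0,0,0,0.8],
    [0,0,-0.3,0,0,0,0.8],
    [0,0,-0.3,0,0,0,0.8]
  ]
}}

```text
t: 18.4
ee_pos: [0.614, 0.0701, 0.1731]
orientation: [-0.192, 0.734, 0.609, 0.232]
wrist_force: [0.4, 0.1, -0.4]
grip_width: 0.901
```

```bash
python3 - <<'E'
from h import *
s=telemetry.get_state();print(s['ee_pos'],s['wrist_force'],s['grip_width'])
r,T=snap("wrist","w11"); sd,_=snap("side","d11")
im=cv2.imread("pics/w11.png")[110:240,190:320];b=cv2.imread("pics/d11.png")[130:260,160:290]
cv2.imwrite("pics/w11u.png",np.hstack([cv2.resize(x,None,fx=3,fy=3,interpolation=cv2.INTER_CUBIC) for x in (im,b)]))
E
```

```text
[0.61404104 0.07007317 0.17313233] [ 0.35759104  0.06831318 -0.38246045] 0.9005341287030177
```

View pics/w11u.png

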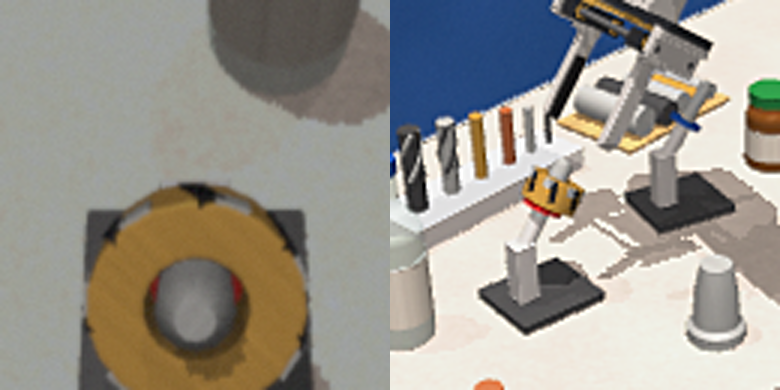

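```bash
python3 - <<'E'
from h import *
T=toolT(telemetry.get_state()); print(T[:3,3]); T[:3,3]+=-T[:3,2]*.06
plan([.53,-.12,.25],down(95),8,T0=T)
T2=np.eye(4);T2[:3,:3]=down(95);T2[:3,3]=[.53,-.12,.25]
plan([.463,-.303,.16],down(111),6,T0=T2)
E
```

```text
[0.61523514 0.06951623 0.1742841 ]
rows 8 shift [-0.301 -0.14  -0.17 ] turn [ 0.092 -0.632 -0.276]
rows 6 shift [-0.462 -0.286  0.25 ] turn [ 0.     0.    -0.388]
```

Call:
{"name": "apply_moves", "arguments": {
  "moves": [
    [0,0,-0.5,0,0,0,0.8],
    [0,0,-0.5,0,0,0,0.8],
    [-0.3,-0.14,-0.17,0.09,-0.63,-0.28,0.8],
    [-0.3,-0.14,-0.17,0.09,-0.63,-0.28,0.8],
    [-0.3,-0.14,-0.17,0.09,-0.63,-0.28,0.8],
    [-0.3,-0.14,-0.17,0.09,-0.63,-0.28,0.8],
    [-0.3,-0.14,-0.17,0.09,-0.63,-0.28,0.8],
    [-0.3,-0.14,-0.17,0.09,-0.63,-0.28,0.8],
    [-0.3,-0.14,-0.17,0.09,-0.63,-0.28,0.8],
    [-0.3,-0.14,-0.17,0.09,-0.63,-0.28,0.8]
  ]
}}

```text
t: 19.75
ee_pos: [0.529, -0.1186, 0.2472]
orientation: [-0.001, 0.674, 0.739, -0.0]
wrist_force: [-0.2, -0.3, 0.1]
grip_width: 0.9
```

```bash
python3 - <<'E'
from h import *
s=telemetry.get_state(); print(s['ee_pos'],s['joint_pos'].round(2))
plan([.463,-.303,.16],down(111),6)
E
```

```text
[ 0.52897116 -0.11864996  0.24719754] [-0.43 -0.04  1.79  0.    1.4  -0.52]
rows 6 shift [-0.465 -0.285  0.242] turn [-0.003 -0.003 -0.38 ]
```

Call:
{"name": "apply_moves", "arguments": {
  "moves": [
    [-0.46,-0.28,0.24,0,0,-0.38,0.8],
    [-0.46,-0.28,0.24,0,0,-0.38,0.8],
    [-0.46,-0.28,0.24,0,0,-0.38,0.8],
    [-0.46,-0.28,0.24,0,0,-0.38,0.8],
    [-0.46,-0.28,0.24,0,0,-0.38,0.8],
    [-0.46,-0.28,0.24,0,0,-0.38,0.8],
    [0,0,0,0,0,0,0.8],
    [0,0,0,0,0,0,0.8],
    [0,0,0,0,0,0,0.8],
    [0,0,0,0,0,0,0.8]
  ]
}}

```text
t: 21.0
ee_pos: [0.4652, -0.2995, 0.161]
orientation: [-0.001, 0.566, 0.824, 0.001]
wrist_force: [0.1, -0.6, 0.7]
grip_width: 0.901
```

```bash
python3 - <<'E'
from h import *
s=telemetry.get_state(); print(s['ee_pos'],s['joint_pos'].round(2))
r,T=snap("wrist","w12")
E
```

```text
[ 0.46519301 -0.29945861  0.16101866] [-0.78  0.07  1.84  0.    1.23 -1.14]
```

View pics/w12.png

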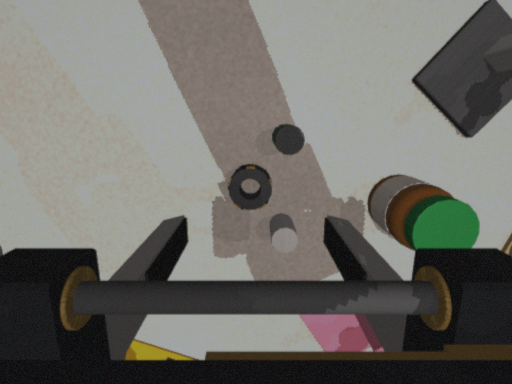

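```bash
python3 - <<'E'
from h import *
import pickle
r,T=pickle.load(open("w12.pkl","rb"))
g=cv2.cvtColor(r["color"],cv2.COLOR_RGB2GRAY); 
im=cv2.resize(r["color"][155:220,215:290,::-1],None,fx=8,fy=8,interpolation=cv2.INTER_CUBIC); cv2.imwrite("pics/w12u.png",cv2.convertScaleAbs(im,alpha=1.6))
for p in [(250,187)]: print(plane(r,*p,.03,T))
E
```

```text
[ 0.46113038 -0.30314308  0.03      ]
```

View pics/w12u.png

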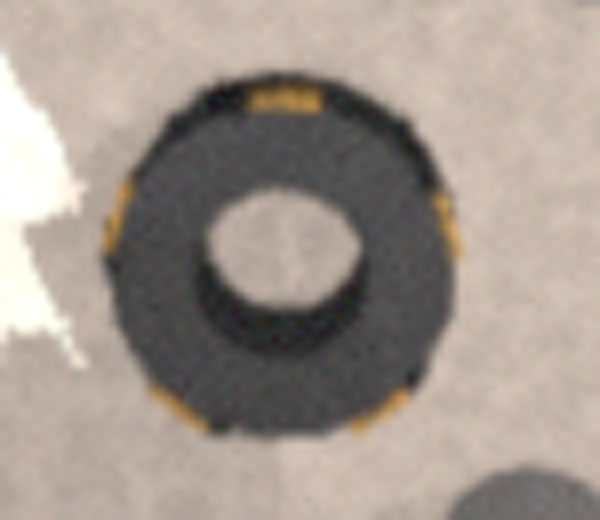

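```bash
python3 - <<'E'
from h import *
import pickle
r,T=pickle.load(open("w12.pkl","rb"))
M=plane(r,250.2,188.7,.03,T);print(M)
print(telemetry.get_state()['ee_pos'])
plan([M[0],M[1],.005],down(111),8)
E
```

```text
[ 0.46196468 -0.3047616   0.03      ]
[ 0.46508654 -0.29954926  0.16089284]
rows 8 shift [-0.008 -0.01   0.325] turn [-0.    -0.003 -0.   ]
```

Call:
{"name": "apply_moves", "arguments": {
  "moves": [
    [-0.01,-0.01,0.4,0,0,0,0.8],
    [-0.01,-0.01,0.4,0,0,0,0.8],
    [-0.01,-0.01,0.4,0,0,0,0.8],
    [-0.01,-0.01,0.4,0,0,0,0.8],
    [-0.01,-0.01,0.4,0,0,0,0.8],
    [-0.01,-0.01,0.3,0,0,0,0.8],
    [0,-0.01,0.15,0,0,0,0.8],
    [0,0,0.05,0,0,0,0.8],
    [0,0,0,0,0,0,0.8],
    [0,0,0,0,0,0,0.8]
  ]
}}

```text
t: 22.3
ee_pos: [0.4623, -0.3049, 0.0112]
orientation: [-0.001, 0.567, 0.824, 0.001]
wrist_force: [-0.6, -0.0, -0.3]
grip_width: 0.901
```

```bash
python3 - <<'E'
from h import *
s=telemetry.get_state(); print(s['ee_pos'],s['wrist_force'])
r,T=snap("wrist","w13");plan([.462,-.3045,.0045],down(111),1)
im=cv2.resize(r["color"][190:290,180:330,::-1],None,fx=5,fy=5,interpolation=cv2.INTER_CUBIC); cv2.imwrite("pics/w13u.png",cv2.convertScaleAbs(im,alpha=1.6))
E
```

```text
[ 0.46230403 -0.30487681  0.01124062] [-0.55211967 -0.00647383 -0.28126347]
rows 1 shift [ 0.006 -0.002  0.111] turn [ 0.001 -0.021 -0.01 ]
```

View pics/w13u.png

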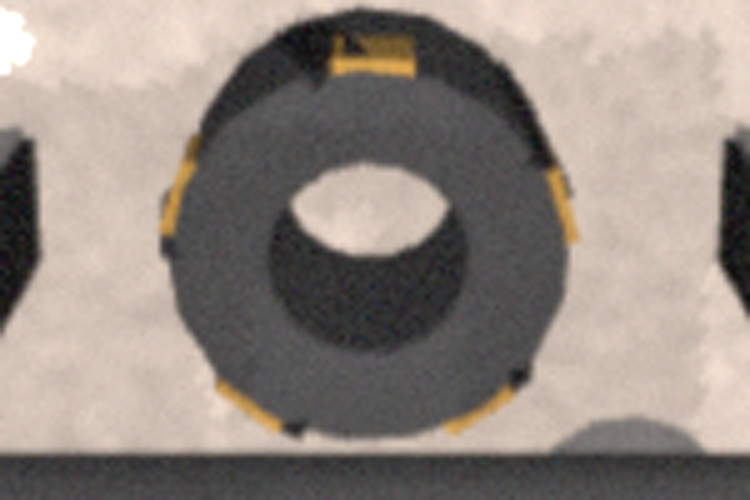

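```bash
python3 - <<'E'
from h import *
import pickle
r,T=pickle.load(open("w13.pkl","rb"))
M=plane(r,253.5,241.4,.03,T);print(M,T[:3,:3].T@(M-T[:3,3]))
E
```

```text
[ 0.46152753 -0.30467721  0.03      ] [ 0.0005086  -0.00064995 -0.01875836]
```

Within 1 mm, so I'll go down the last 6.5 mm and grip.

Call:
{"name": "apply_moves", "arguments": {
  "moves": [
    [0.01,-0.01,0.06,0,0,0,0.8],
    [0,0,0.05,0,0,0,0.8],
    [0,0,0,0,0,0,0.8],
    [0,0,0,0,0,0,-1],
    [0,0,0,0,0,0,-1],
    [0,0,0,0,0,0,-1],
    [0,0,0,0,0,0,-1],
    [0,0,0,0,0,0,-1],
    [0,0,0,0,0,0,-1],
    [0,0,0,0,0,0,-1]
  ]
}}

```text
t: 23.6
ee_pos: [0.461, -0.3041, 0.0039]
orientation: [-0.002, 0.567, 0.824, 0.001]
wrist_force: [-1.0, -0.1, 1.6]
grip_width: 0.489
```

Call:
{"name": "apply_moves", "arguments": {
  "moves": [
    [0,0,0,0,0,0,-1],
    [0,0,-0.2,0,0,0,-1],
    [0,0,-0.5,0,0,0,-1],
    [0,0,-0.5,0,0,0,-1],
    [0,0,-0.6,0,0,0,-1],
    [0,0,-0.6,0,0,0,-1],
    [0,0,-0.6,0,0,0,-1],
    [0,0,-0.6,0,0,0,-1],
    [0,0,0,0,0,0,-1],
    [0,0,0,0,0,0,-1]
  ]
}}

```text
t: 24.85
ee_pos: [0.4606, -0.304, 0.2181]
orientation: [-0.003, 0.567, 0.824, 0.001]
wrist_force: [-0.2, 0.7, -3.3]
grip_width: 0.492
```

```bash
python3 - <<'E'
from h import *
s=telemetry.get_state(); print(s['ee_pos'],s['wrist_force'],s['grip_width']*94,s['joint_pos'].round(2))
r,T=snap("wrist","w14");
plan([.54,-.23,.25],down(69.9),10)
im=cv2.resize(r["color"][190:290,180:330,::-1],None,fx=5,fy=5,interpolation=cv2.INTER_CUBIC); cv2.imwrite("pics/w14u.png",cv2.convertScaleAbs(im,alpha=1.6))
E
```

```text
[ 0.46064485 -0.30401106  0.2180848 ] [-0.23191208  0.7468823  -3.29777558] 46.216137858303455 [-0.79  0.01  1.79  0.    1.35 -1.15]
rows 10 shift [ 0.12   0.141 -0.054] turn [-0.004 -0.005  0.597]
```

View pics/w14u.png

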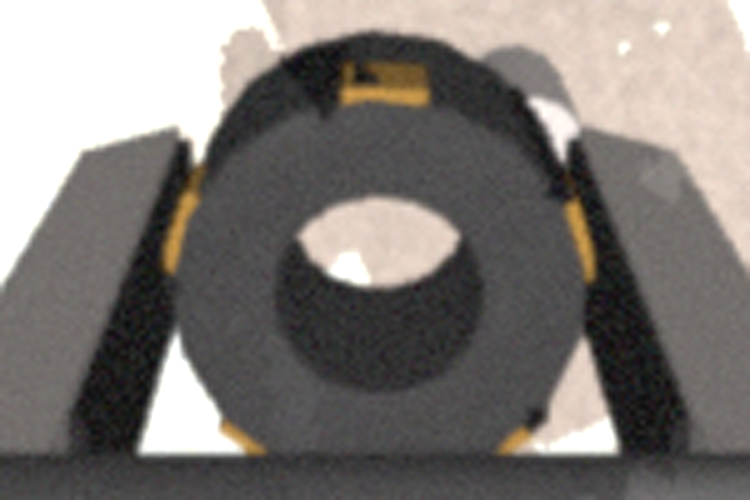

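Call:
{"name": "apply_moves", "arguments": {
  "moves": [
    [0.12,0.14,-0.05,0,0,0.6,-1],
    [0.12,0.14,-0.05,0,0,0.6,-1],
    [0.12,0.14,-0.05,0,0,0.6,-1],
    [0.12,0.14,-0.05,0,0,0.6,-1],
    [0.12,0.14,-0.05,0,0,0.6,-1],
    [0.12,0.14,-0.05,0,0,0.6,-1],
    [0.12,0.14,-0.05,0,0,0.6,-1],
    [0.12,0.14,-0.05,0,0,0.6,-1],
    [0.12,0.14,-0.05,0,0,0.6,-1],
    [0.12,0.14,-0.05,0,0,0.6,-1]
  ]
}}

```text
t: 26.15
ee_pos: [0.5401, -0.2302, 0.2473]
orientation: [-0.004, 0.821, 0.57, -0.001]
wrist_force: [-0.7, 0.2, -2.4]
grip_width: 0.49
```

Call:
{"name": "apply_moves", "arguments": {
  "moves": [
    [0,0,0,0,0.51,0,-1],
    [0,0,0,0,0.51,0,-1],
    [0,0,0,0,0.51,0,-1],
    [0,0,0,0,0.51,0,-1],
    [0,0,0,0,0.51,0,-1],
    [0,0,0,0,0.51,0,-1],
    [0,0,0,0,0.51,0,-1],
    [0,0,0,0,0.51,0,-1],
    [0,0,0,0,0.51,0,-1],
    [0,0,0,0,0.51,0,-1]
  ]
}}

```text
t: 27.4
ee_pos: [0.5399, -0.2307, 0.2475]
orientation: [-0.176, 0.783, 0.543, 0.248]
wrist_force: [-0.4, 0.1, -3.0]
grip_width: 0.487
```

```bash
python3 - <<'E'
from h import *
import pickle
r,T=pickle.load(open("w14.pkl","rb"))
f,cx,cy=K(r);C=np.array(r["T_tool_cam"]);z=-.0261
d=C[:3,:3]@[(255.7-cx)/f,(248.7-cy)/f,1]; print(C[:3,3]+d*(z-C[2,3])/d[2])
p,Rt=pegpose('thin',.0739,0.0); s=telemetry.get_state();print(p,s['ee_pos'],s['joint_pos'].round(3)); plan(p,Rt,1); plan(p,Rt)
E
```

```text
[-0.00059223  0.00057204 -0.0261    ]
[ 0.62003319 -0.16100567  0.17053534] [ 0.53990464 -0.23069675  0.24752853] [-0.852  0.18   1.652  0.532  1.631 -0.55 ]
rows 1 shift [0.527 0.856 1.941] turn [-0.022 -0.052 -0.06 ]
rows 3 shift [0.176 0.285 0.647] turn [-0.007 -0.017 -0.02 ]
```

Call:
{"name": "apply_moves", "arguments": {
  "moves": [
    [0.13,0.21,0.2,-0.01,-0.02,-0.02,-1],
    [0.13,0.21,0.2,-0.01,-0.02,-0.02,-1],
    [0.13,0.22,0.2,0,-0.01,-0.02,-1],
    [0.13,0.22,0.2,0,0,0,-1],
    [0.01,0,0.4,0,0,0,-1],
    [0,0,0.4,0,0,0,-1],
    [0,0,0.3,0,0,0,-1],
    [0,0,0,0,0,0,-1],
    [0,0,0,0,0,0,-1],
    [0,0,0,0,0,0,-1]
  ]
}}

```text
t: 28.65
ee_pos: [0.6212, -0.1641, 0.1759]
orientation: [-0.169, 0.782, 0.547, 0.247]
wrist_force: [-0.2, 0.5, -4.0]
grip_width: 0.491
```

```bash
python3 - <<'E'
from h import *
p,Rt=pegpose('thin',.0739,-.0003); s=telemetry.get_state();print(s['ee_pos'],s['wrist_force'],s['joint_pos'].round(3)); plan(p,Rt,1)
r,T=snap("wrist","w15")
c=COL['thin'][0];ax=-Rt[:,2]
for d in(0,.05): print(d,proj(r,c+ax*d,T), proj(r,c+ax*d+Rt[:,0]*.019,T))
cv2.imwrite("pics/w15u.png",cv2.convertScaleAbs(cv2.resize(r["color"][160:290,190:320,::-1],None,fx=4,fy=4,interpolation=cv2.INTER_CUBIC),alpha=1.6))
E
```

```text
[ 0.62121991 -0.16406415  0.17586344] [-0.1541802   0.53939277 -3.97018152] [-0.682  0.315  1.625  0.577  1.444 -0.48 ]
rows 1 shift [-0.012 -0.037  0.096] turn [0.036 0.025 0.025]
0 [252.22450312 198.27706293] [252.23464709 176.87670705]
0.05 [251.90438691 216.52327414] [251.91006936 190.65384233]
```

View pics/w15u.png

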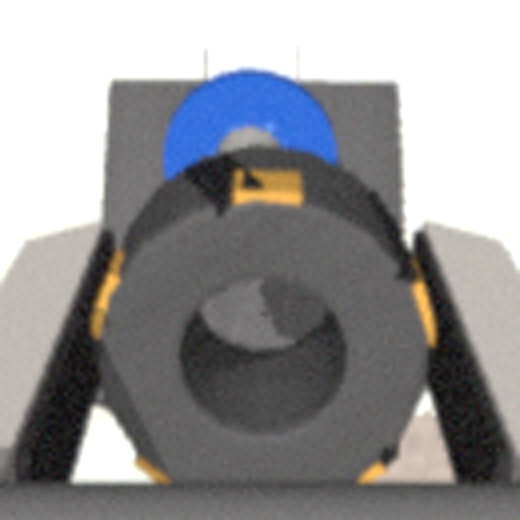

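Call:
{"name": "apply_moves", "arguments": {
  "moves": [
    [-0.015,-0.03,0.06,0.04,0.02,0.02,-1],
    [0,0,0.1,0,0,0,-1],
    [0,0,0.1,0,0,0,-1],
    [0,0,0.1,0,0,0,-1],
    [0,0,0.1,0,0,0,-1],
    [0,0,0.1,0,0,0,-1],
    [0,0,0.1,0,0,0,-1],
    [0,0,0,0,0,0,-1],
    [0,0,0,0,0,0,-1],
    [0,0,0,0,0,0,-1]
  ]
}}

```text
t: 29.95
ee_pos: [0.6267, -0.1422, 0.1421]
orientation: [-0.173, 0.782, 0.547, 0.246]
wrist_force: [-0.9, -0.4, -3.1]
grip_width: 0.488
```

```bash
python3 - <<'E'
from h import *
p,Rt=pegpose('thin',.0039,-.0003); s=telemetry.get_state();print(s['ee_pos'],s['wrist_force'],s['torque']); plan(p,Rt,1)
r,T=snap("wrist","w16")
cv2.imwrite("pics/w16u.png",cv2.convertScaleAbs(cv2.resize(r["color"][160:290,190:320,::-1],None,fx=4,fy=4,interpolation=cv2.INTER_CUBIC),alpha=1.6))
E
```

```text
[ 0.62666117 -0.14217739  0.14208744] [-0.93591736 -0.42982145 -3.11154047] [-0.55471157  0.1010415  -0.03754959]
rows 1 shift [0.005 0.005 0.587] turn [-0.016  0.001  0.002]
```

View pics/w16u.png

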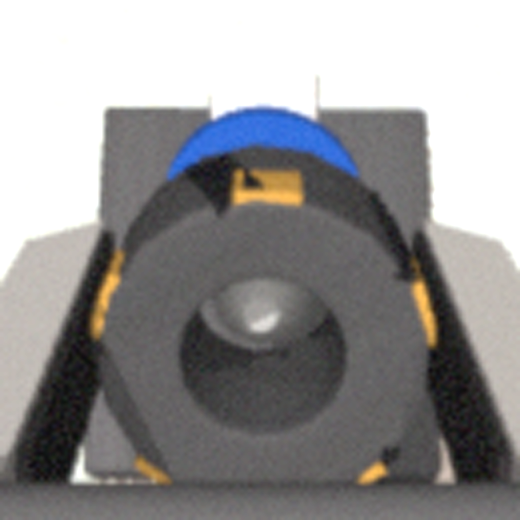

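Call:
{"name": "apply_moves", "arguments": {
  "moves": [
    [0,0,0.1,0,0,0,-1],
    [0,0,0.1,0,0,0,-1],
    [0,0,0.1,0,0,0,-1],
    [0,0,0.1,0,0,0,-1],
    [0,0,0.08,0,0,0,-1],
    [0,0,0.04,0,0,0,-1],
    [0,0,0.02,0,0,0,-1],
    [0,0,0,0,0,0,-1],
    [0,0,0,0,0,0,-1],
    [0,0,0,0,0,0,-1]
  ]
}}

```text
t: 31.25
ee_pos: [0.6329, -0.1246, 0.1154]
orientation: [-0.173, 0.782, 0.547, 0.246]
wrist_force: [-1.7, -0.2, -3.5]
grip_width: 0.489
```

```bash
python3 - <<'E'
from h import *
p,Rt=pegpose('thin',.0039,-.0003); s=telemetry.get_state();print(s['ee_pos'],s['wrist_force'],s['torque']); plan(p,Rt,1)
E
```

```text
[ 0.63289397 -0.12460277  0.11540313] [-1.70637067 -0.20056079 -3.48113552] [-0.55800689  0.14698108 -0.01046367]
rows 1 shift [0.005 0.007 0.045] turn [-0.018 -0.     0.   ]
```

Call:
{"name": "apply_moves", "arguments": {
  "moves": [
    [0,0,0.01,0,0,0,-1],
    [0,0,0.01,0,0,0,-1],
    [0,0,0.01,0,0,0,-1],
    [0,0,0.01,0,0,0,-1],
    [0,0,0.01,0,0,0,-1],
    [0,0,0,0,0,0,-1],
    [0,0,0,0,0,0,-1],
    [0,0,0,0,0,0,-1],
    [0,0,0,0,0,0,-1],
    [0,0,0,0,0,0,-1]
  ]
}}

```text
t: 32.5
ee_pos: [0.6332, -0.1236, 0.1138]
orientation: [-0.173, 0.781, 0.547, 0.246]
wrist_force: [-5.9, -3.3, 3.4]
grip_width: 0.491
```

```bash
python3 - <<'E'
from h import *
p,Rt=pegpose('thin',.0039,-.0003); s=telemetry.get_state();print(s['ee_pos'],s['wrist_force'],s['torque']); plan(p,Rt,1)
E
```

```text
[ 0.6331835  -0.12357791  0.11384287] [-5.85807947 -3.34578947  3.40228579] [-0.39896721  0.67983749  0.43875558]
rows 1 shift [0.005 0.009 0.013] turn [-0.023  0.004  0.005]
```

Contact again (about 7 N upward change, like the first). Releasing and backing off.

Call:
{"name": "apply_moves", "arguments": {
  "moves": [
    [0,0,0,0,0,0,0.3],
    [0,0,0,0,0,0,0.6],
    [0,0,0,0,0,0,0.6],
    [0,0,0,0,0,0,0.6],
    [0,0,0,0,0,0,0.6],
    [0,0,-0.1,0,0,0,0.6],
    [0,0,-0.2,0,0,0,0.6],
    [0,0,-0.3,0,0,0,0.6],
    [0,0,-0.3,0,0,0,0.6],
    [0,0,-0.3,0,0,0,0.6]
  ]
}}

```text
t: 33.75
ee_pos: [0.6193, -0.1628, 0.1733]
orientation: [-0.173, 0.782, 0.547, 0.246]
wrist_force: [0.1, -0.4, 0.1]
grip_width: 0.801
```

Call:
{"name": "apply_moves", "arguments": {
  "moves": [
    [0,0,-0.5,0,0,0,0.6],
    [0,0,-0.6,0,0,0,0.6],
    [0,0,-0.6,0,0,0,0.6],
    [0,0,-0.5,0,0,0,0.6],
    [0,0,0,0,0,0,0.6],
    [0,0,0,0,0,0,0.6],
    [0,0,0,0,0,0,0.6],
    [0,0,0,0,0,0,0.6],
    [0,0,0,0,0,0,0.6],
    [0,0,0,0,0,0,0.6]
  ]
}}

```text
t: 35.0
ee_pos: [0.5937, -0.2327, 0.2798]
orientation: [-0.173, 0.781, 0.547, 0.246]
wrist_force: [-0.2, 0.1, 0.1]
grip_width: 0.796
```

```bash
python3 - <<'E'
from h import *
s=telemetry.get_state();print(s['t'],s['ee_pos'],s['wrist_force'])
r,T=snap("wrist","w20");d,_=snap("side","d20");c,_=snap("scene","s20")
f=lambda x:cv2.resize(x[:,:,::-1],(390,390),interpolation=cv2.INTER_CUBIC)
cv2.imwrite("pics/w20u.png",np.hstack([f(d["color"][145:245,170:270]),f(c["color"][130:260,225:355])]))
E
```

```text
35.0 [ 0.5936879  -0.2327479   0.27976728] [-0.17865995  0.05034425  0.064255  ]
```

View pics/w20u.png

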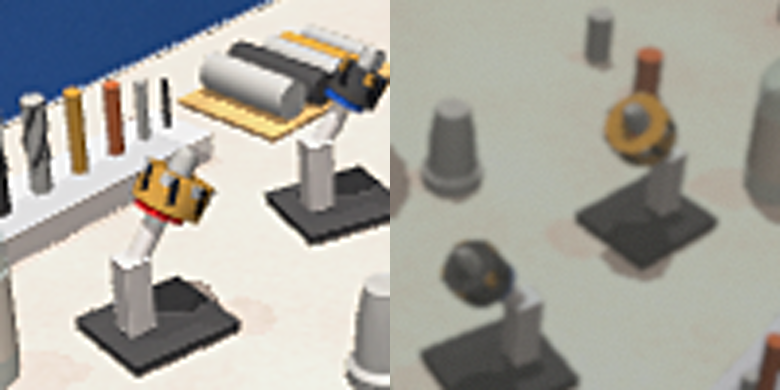

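View pics/w20.png

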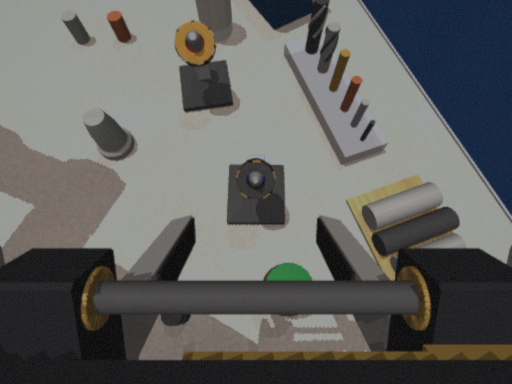

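View pics/s20.png

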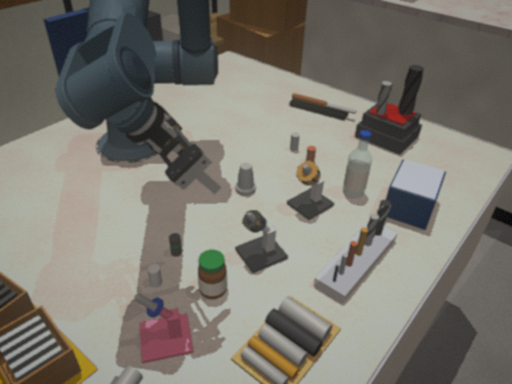

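```bash
python3 - <<'E'
from h import *
a=cv2.imread("pics/d20.png")
f=lambda x:cv2.resize(x,(390,390),interpolation=cv2.INTER_CUBIC)
cv2.imwrite("pics/z.png",np.hstack([f(a[170:210,193:233]),f(a[145:195,235:285])]))
E
```

```text
(no output)
```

View pics/z.png

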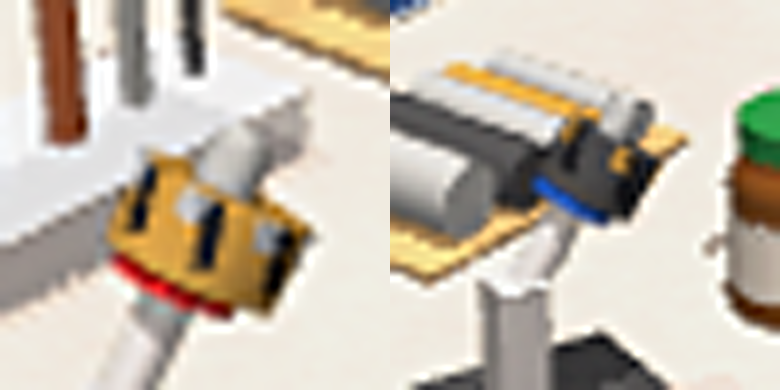

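Both cutters sit flat against their collars: the red and blue rims lie right under the rings with no gap, and the bystanders are standing as before. Handing in.

```bash
python3 -c "
from cell import arm
print(arm.finish_job())"
```

```text
the job is handed in; nothing more can be done
None
```

I hung the large gold cutter on the thick red-collared arm first, then the small dark cutter on the thin blue-collared arm. I handed the job in at about 35 s of the 69 s allowed.

- **Seating:** I pushed each cutter down its arm until I felt light contact with the collar (about 11 N on the large, 8 N on the small). I then let go and backed away along the arm. In the last side view both cutters lie flat on their collars with no gap I could see.
- **Bystanders:** In the last views the bars, bottle, jar and chuck stand where they did at the start. I judged this by eye and did not measure their positions again.
- **Robot:** The gripper was clear of everything and its force readings were close to zero.
- **Disagreement:** Heights worked out from the two fixed cameras came out up to about 5 mm too low on the base plates. Position estimates for each stand agreed to about 3 mm, which was inside the 3.5 mm clearance. No other check failed or disagreed.

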